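# Topple two cartons into their taped bays

## Robot

A 6-joint arm with a two-finger parallel gripper is mounted at the origin on a cart in front of the work surface, level with it; the furniture and walls round the work are solid. World frame = base frame: x ahead of the robot, y to its left, z up, the work surface at z = 0. Lengths are in m, angles in rad, forces in N, time in s.
With the tool pointing down it reaches from about 0.4 to 0.925 m from the base axis. Payload 3.4 kg.
Tool frame: the origin (TCP) lies at the very end of the fingers, on their centre line; the grasp point (between the pads) lies 19 mm behind it; y points along the fingers, x is the direction in which the jaws open and shut, and the axes are right-handed (so a half turn about y gives the same grasp; the last joint's range is limited). The gripper opens to 85 mm and grips with 20 to 120 N. Pads are 22 mm wide; open, the fingers measure 114 mm over their backs; the gripper's body (76 mm by 85 mm) begins 54 mm behind the grasp point. The pads swing forward as they close: fully open they stand 13 mm farther back than shut.
Start: joints at [-1.325, 0.307, 1.506, -0, 1.328, -0.073], TCP at [0.18, -0.546, 0.196] pointing down, gripper open.
Joint ranges: [-3.12, 3.12], [-1.05, 2.28], [0.14, 2.33], [-1.42, 4.57], [0.1, 2.73], [-2.68, 2.68]. Speed limits (rad/s): [2.57, 2.57, 3.14, 3.14, 3.14, 3.14].

## Interface

Orientations are given as a unit quaternion [w, x, y, z].
In Python, from cell import status, read_camera, hand_in gives the robot as it stands.
- The arm moves only by the shell command python3 -m handwheel 'ROWS' [OPENING] [FORCE]. ROWS is JSON, a list of rows, each a list of 2 entries, a list of its own where there are three numbers: the shift along the tool's x, y, z in cm, then the turn, a rotation vector about the tool's x, y, z in rad. In form: [[[dx, dy, dz], [wx, wy, wz]], ...]. A call has exactly 5 rows; each row is the pose to reach, as a shift and turn from the pose measured when the call began, along the tool's axes at that moment; what a row does not reach only later rows make up. A row lasts 1/10 s, in which the tool goes at most 50 mm and 8.59 degrees, less where a joint would pass 70% of its speed; a pose out of reach is approached as far as the arm can. A call with a gripper value outside its range is refused whole. OPENING is the finger opening in cm, from 0 to 8.54, set as the call begins (- or left out, the last holds). The fingers move at their own pace and stop on an object; FORCE is the grip in N (left out, the last holds). Time passes only in rows, so rows that repeat a pose let the fingers close, or fill a call up. It gives the time, the measured TCP pose, the force and the opening at its end, in the units of the state.
- status.sense(): the state, without advancing time (a new reading comes with each control period).
- read_camera(name): name is "side" or "top" or "wrist"; returns a dict with "frame" (420x560x3 uint8, blue, green, red), "range_z" (420x560 float32, m along the optical axis (not along the pixel's ray), 0 where there is no reading), "vfov" (degrees; the focal length in pixels is half the picture's height over the tangent of half this angle, whatever the lens; pixels are square), "cx", "cy" (the principal point, pixels), "camera_from_world" (4x4, takes a point from world to camera coordinates). Camera axes: x right, y up, looking along -z (the intrinsics and any distortion apply to the point x, -y, -z); pixel columns grow to the right and rows downward; lengths in m; the calibration is good to about 2 mm. The wrist camera is an equidistant fisheye: a pixel r from the principal point sees the ray r / f radians off the axis. A picture is of the moment at which its call begins.
- hand_in(): hands the job in, once; it reports no verdict.
The state is a dict: "clock": time; "q": joint angles; "joint_vel": joint speeds; "joint_torque": joint torques, N m; "tool_pos": TCP position; "tool_rot": TCP orientation; "wrist_force": force on the tool from outside, world axes, zero at the start; "torque": the same for the moment, N m; "width": finger opening in m.
Only numpy, scipy, OpenCV 4.12 (cv2) and the standard library are available. Lean on these libraries where they do the work, as an engineer would, in place of code of your own. Each camera call takes 0.05 s, during which the arm holds its last target. There are 200 camera calls.

## Task

Both cartons must lie down for the label check: topple each one by pushing it gently high up with the fingertips, so that it falls into the taped rectangle at whose end it stands and lies at rest on its broad face, wholly inside the tape, its top pointing away from where it stood. Do not pinch, lift or carry the cartons, and leave the jar, the vial, the bottle and the dish undisturbed. Either carton may be first.

Things in the scene. Friction and masses are not known exactly. Their poses are not given: they have to be found in the camera images.
- carton_tall: tall plain white carton, about 200 g, 72 x 92 x 240 mm high (own x, y, z). Stands upright on the bench; origin at the centre of its underside, z up. It must fall towards its own +x, on to its 92 x 240 face. Its edge below the +x face already stands 8 to 25 mm inside the near end of bay_tall, the rest of its foot outside; its +x points along the bay's +x to within 0.07 rad. Pushed near its top it pivots without sliding, and falls by itself once leaned past about 17 degrees
- carton_small: small printed white carton, about 80 g, 70 x 48 x 95 mm high (own x, y, z). Stands upright on the bench; origin at the centre of its underside, z up. It must fall towards its own +y, on to its 70 x 95 face. Its edge below the +y face already stands 8 to 22 mm inside the near end of bay_small, the rest of its foot outside; its +y points along the bay's +x to within 0.06 rad. It falls by itself once leaned past about 27 degrees
- tall_foot (a point): middle of the bottom edge of the tall carton's +x face (36 mm from the origin along its x): the edge it pivots on when it topples
- tall_head (a point): middle of the top edge of the tall carton's +x face, 240 mm above tall_foot while it stands
- small_foot (a point): middle of the bottom edge of the small carton's +y face (24 mm from the origin along its y): the edge it pivots on when it topples
- small_head (a point): middle of the top edge of the small carton's +y face, 95 mm above small_foot while it stands
- bay_tall: the larger rectangle of flat black marking tape (9 mm wide, no height) stuck on the bench, 290 x 152 mm inside the tape (its x, y). Origin at its centre on the bench, x along its length in the direction of the fall, z up; the tall carton stands at its -x end. The two bays lie one behind the other as seen from the robot, either one nearer, and open in opposite directions (left and right)
- bay_small: the smaller rectangle of flat black marking tape (9 mm wide, no height) stuck on the bench, 145 x 100 mm inside the tape (its x, y). Origin at its centre on the bench, x along its length in the direction of the fall, z up; the small carton stands at its -x end
- jar: white sample jar, 65 mm across, 84 mm high, loose, standing beyond the far end of bay_tall; origin at the centre of its underside. Leave it alone
- vial: brown vial with screw cap, 23 mm across, 53 mm high, loose, standing beyond the far end of bay_small; origin at the centre of its underside. Leave it alone
- bottle: white wide-mouthed bottle, 62 mm across, 102 mm high, loose, on the left; origin at the centre of its underside. Leave it alone
- dish: closed petri dish, 60 mm across, 15 mm high, loose, on the right; origin at the centre of its underside. Leave it alone
Not all that is in view belongs to the job. What is shaped like the carton_small but red or turquoise is not meant.

How it is judged:
At the end, for the whole second after the job is handed in: Each carton lies at rest in its own bay, the edges of the face it fell on under 8 mm above the bench, head away from where it stood; foot and head points lie between the end tapes and within 31 mm (tall) or 16 mm (small) of the bay's centre line, so the carton is inside the tape (x of tall_foot in the frame of bay_tall above -0.145 m and x of tall_head in the frame of bay_tall below 0.145 m and y of tall_foot in the frame of bay_tall between -0.031 and 0.031 m and height (world z) of each of tall_foot, tall_head, small_foot, small_head below 0.008 m and y of tall_head in the frame of bay_tall between -0.031 and 0.031 m and angle between each of carton_tall, carton_small's own z axis and vertical above 1.5 rad and linear speed of each of carton_tall, carton_small below 0.02 m/s and angular speed of each of carton_tall, carton_small below 0.1 rad/s and x of small_foot in the frame of bay_small above -0.0725 m and x of small_head in the frame of bay_small below 0.0725 m and y of small_foot in the frame of bay_small between -0.016 and 0.016 m and y of small_head in the frame of bay_small between -0.016 and 0.016 m); the robot touches nothing.
It fails at once if a carton is lifted: the edge it pivots on rises more than 25 mm off the bench (height (world z) of any of tall_foot, small_foot above 0.025 m).
It fails at once if a carton is pinched or pushed with more than 30 N (contact force between the fingers and carton_tall above 30 N or contact force between the fingers and carton_small above 30 N).
It fails at once if the jar, vial, bottle or dish is moved more than 15 mm or tipped (distance of any of jar, vial, bottle, dish from where it was at the start of the episode above 0.015 m or angle between any of jar, vial, bottle, dish's own z axis and vertical above 0.3 rad).
It also fails if it takes over 59 s, if anything falls off the work surface, if the arm or the gripper's body presses on something with over 40 N, if the wrist force passes 120 N, or if a joint passes its speed limit or range.

## Working session

There is one attempt and no reset: what is moved stays moved. The work goes in short steps, Python scripts to look and compute and a shell command to move; the robot and the scene stay as the last step left them, time stands still between calls to the robot, and variables do not carry over. Pictures are saved under pics/ and viewed, about 8 in all and at most 12, crops included, and the job is handed in when it is done.

```bash
mkdir -p pics; ls; cat > h.py <<'E'
import numpy as np, cv2, pickle
from cell import status, read_camera, hand_in
def snap(n,f):
    c=read_camera(n); cv2.imwrite('pics/'+f+'.png',c['frame']); pickle.dump(c,open(f+'.pkl','wb')); return c
def load(f): return pickle.load(open(f+'.pkl','rb'))
def foc(c): return c['frame'].shape[0]/2/np.tan(np.radians(c['vfov'])/2)
def cloud(c):
    f=foc(c);z=c['range_z'];v,u=np.indices(z.shape)
    P=np.stack([(u-c['cx'])/f*z,-(v-c['cy'])/f*z,-z,np.ones_like(z)],-1)
    W=P@np.linalg.inv(c['camera_from_world']).T
    W=W[...,:3]; W[z<=0]=np.nan; return W
def onplane(c,u,v,h=0.):
    f=foc(c);T=np.linalg.inv(c['camera_from_world'])
    d=T[:3,:3]@np.array([(u-c['cx'])/f,-(v-c['cy'])/f,-1]);o=T[:3,3]
    return o+d*(h-o[2])/d[2]
E
python3 - <<'E'
from h import *
s=status.sense();print({k:np.round(v,4).tolist() for k,v in s.items()})
for n in('top','side'):
    c=snap(n,n+'0');T=np.linalg.inv(c['camera_from_world']);print(n,c['vfov'],T.round(3).tolist())
E
```

```text
pics
{'clock': 0.0, 'q': [-1.3255, 0.3075, 1.5077, 0.0, 1.3284, -0.0735], 'joint_vel': [0.0012, 0.0003, 0.0022, -0.0001, 0.0015, -0.0], 'joint_torque': [0.0021, -45.7538, -25.191, 0.0003, 0.0134, 0.0], 'tool_pos': [0.18, -0.5453, 0.1948], 'tool_rot': [0.5735, -0.5726, 0.4148, -0.4138], 'wrist_force': [0.6559, 0.0279, -0.628], 'torque': [0.0486, -0.0593, 0.0175], 'width': 0.0858}
top 42.455337248449524 [[0.017, 0.988, -0.152, 0.364], [-1.0, 0.02, 0.02, 0.034], [0.023, 0.152, 0.988, 1.8], [0.0, 0.0, 0.0, 1.0]]
side 55.7047084200964 [[-0.88, 0.254, -0.401, 0.029], [-0.475, -0.485, 0.735, 1.017], [-0.008, 0.837, 0.547, 0.904], [0.0, 0.0, 0.0, 1.0]]
```

View pics/top0.png

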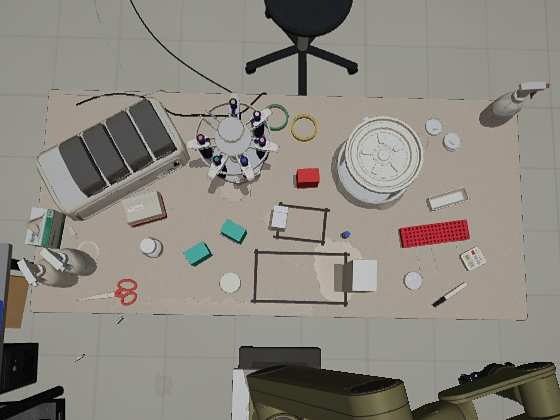

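View pics/side0.png

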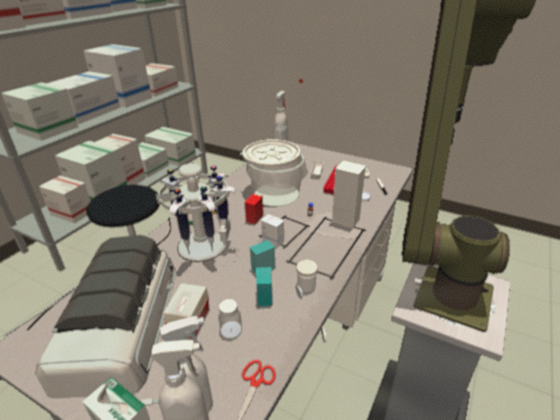

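The top view shows the tall carton at (364,275), with its bay running left to (255,277). The small carton is at (280,217), with its bay running right to (326,225). The vial is at (346,234), the jar at (230,283), the bottle at (150,247) and the dish at (412,281).

```bash
python3 - <<'E'
from h import *
c=load('top0');W=cloud(c);f=c['frame'].astype(int)
print('bench z',np.nanmedian(W[255:290,270:330,2]))
def rect(m): 
    p=W[m][:,:2];r=cv2.minAreaRect((p*1000).astype(np.float32));return np.round(r[0],1),np.round(r[1],1),round(r[2],2),m.sum(),np.round(cv2.boxPoints(r)).tolist()
box=lambda u0,u1,v0,v1:np.pad(np.ones((v1-v0,u1-u0),bool),((v0,420-v1),(u0,560-u1)))
Z=W[...,2]
for n,b,lo,hi in[('tall',box(330,390,245,305),.225,.26),('small',box(262,300,195,240),.085,.11),('jar',box(215,245,268,300),.07,.1),('vial',box(335,356,224,245),.035,.07),('dish',box(398,428,268,295),.008,.03)]:
    print(n,rect(b&(Z>lo)&(Z<hi)),np.nanmedian(Z[b&(Z>lo)&(Z<hi)]))
dark=(f.max(-1)<75)&(abs(Z)<.02)
print('bt',rect(dark&box(245,352,244,310)));print('bs',rect(dark&box(270,332,200,246)))
im=cv2.resize(c['frame'][190:315,210:430],None,fx=3.6,fy=3.6,interpolation=cv2.INTER_CUBIC);cv2.imwrite('pics/crop1.png',im)
E
```

```text
bench z 0.001089048292636896
tall (array([ 446.4, -226.9]), array([72.2, 90.9]), 89.46, np.int64(790), [[401.0, -263.0], [492.0, -263.0], [492.0, -191.0], [401.0, -190.0]]) 0.24109448501564656
small (array([635.6,  19.3]), array([45.3, 71.1]), 82.3, np.int64(312), [[597.0, 2.0], [668.0, -8.0], [674.0, 37.0], [603.0, 46.0]]) 0.09664627024556594
jar (array([425.1, 170.8]), array([62.8, 62.9]), 1.79, np.int64(344), [[393.0, 201.0], [395.0, 138.0], [457.0, 140.0], [455.0, 203.0]]) 0.08531023321190934
vial (array([ 590.5, -201.5]), array([17. , 18.6]), 77.52, np.int64(32), [[580.0, -208.0], [598.0, -212.0], [601.0, -195.0], [583.0, -191.0]]) 0.05341233488848807
dish (array([ 440.1, -426.4]), array([82.4, 97.8]), 1.01, np.int64(299), [[398.0, -378.0], [400.0, -476.0], [482.0, -475.0], [480.0, -377.0]]) 0.01620747340173012
bt (array([461.3, -55.7]), array([319. , 202.5]), 88.44, np.int64(535), [[356.0, -212.0], [558.0, -218.0], [567.0, 101.0], [364.0, 106.0]])
bs (array([629.7, -55.4]), array([175.8, 124.7]), 83.51, np.int64(299), [[558.0, -136.0], [682.0, -150.0], [702.0, 25.0], [578.0, 39.0]])
```

View pics/crop1.png

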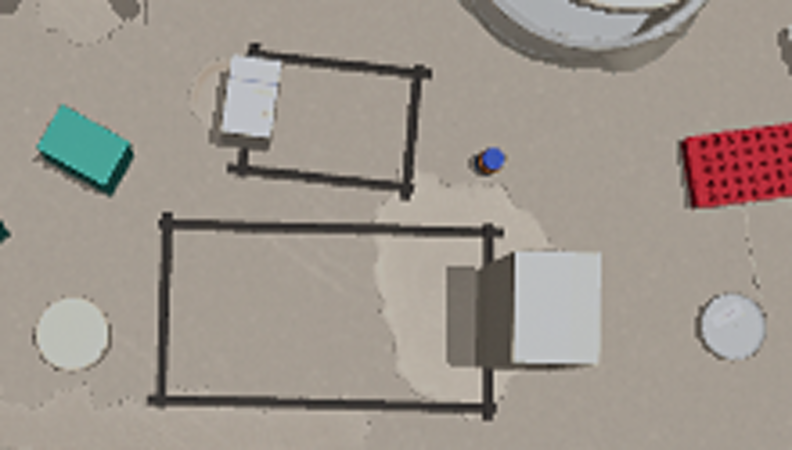

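The crop shows both bays clearly. The tall tape corners are near crop (167,221), (490,231), (487,408) and (158,400). The small ones are near (255,50), (421,72), (405,187) and (240,168).

```bash
python3 - <<'E'
from h import *
c=load('top0')
for n,P,C,s in[('tall',[(490,231),(487,408),(158,400),(167,221)],(.4464,-.2269),89.5),('small',[(255,50),(240,168),(405,187),(421,72)],(.6356,.0193),-97.7)]:
    w=np.array([onplane(c,u/3.6+210,v/3.6+190)[:2] for u,v in P])
    o=w.mean(0);d=(w[2]+w[3]-w[0]-w[1])/2;L=np.linalg.norm(d);d/=L;e=np.array([-d[1],d[0]])
    print(n,w.round(3).tolist(),'len',L,'wid',np.linalg.norm(w[0]+w[3]-w[1]-w[2])/2,'o',o.round(4),'ang',np.degrees(np.arctan2(*d[::-1])).round(2))
    q=np.array(C)-o;print('carton in bay',(q@d).round(4),(q@e).round(4))
E
```

```text
tall [[0.527, -0.207], [0.365, -0.204], [0.367, 0.097], [0.531, 0.093]] len 0.30071107493720034 wid 0.16336834901421382 o [ 0.4476 -0.0556] ang 89.44
carton in bay -0.1714 -0.0005
small [[0.694, 0.014], [0.582, 0.026], [0.567, -0.128], [0.676, -0.142]] len 0.15606561116629564 wid 0.11123831595237117 o [ 0.6296 -0.0575] ang -95.99
carton in bay -0.077 -0.0021
```

```bash
cat >> h.py <<'E'
from scipy.spatial.transform import Rotation as R
def go(p,xdir):
    "print shift (cm) and turn to put TCP at p, pointing down, tool x along +-xdir"
    s=status.sense();w,x,y,z=s['tool_rot'];M=R.from_quat([x,y,z,w])
    best=None
    for sg in(1,-1):
        X=sg*np.array([*xdir,0.])/np.hypot(*xdir);Y=np.array([0,0,-1.]);G=R.from_matrix(np.stack([X,Y,np.cross(X,Y)],1))
        r=(M.inv()*G).as_rotvec()
        if best is None or np.linalg.norm(r)<np.linalg.norm(best):best=r
    print('t',round(s['clock'],2),'pos',s['tool_pos'].round(4) if hasattr(s['tool_pos'],'round') else s['tool_pos'],'q6',s['q'][5],'F',np.round(s['wrist_force'],1))
    print('shift cm',(M.inv().apply(np.array(p)-s['tool_pos'])*100).round(2),'turn',best.round(3));print('tool axes (cols)\n',M.as_matrix().round(2))
E
python3 -c "
from h import *
go([.447,-.31,.215],[1,0])"
```

```text
t 0.1 pos [ 0.18   -0.5454  0.1949] q6 -0.07350186703225356 F [ 0.2 -0.2  0.4]
shift cm [-13.99  -1.98  32.73] turn [-1.000e-03 -1.252e+00 -1.000e-03]
tool axes (cols)
 [[ 0.31 -0.    0.95]
 [-0.95  0.    0.31]
 [-0.   -1.    0.  ]]
```

```bash
python3 -m handwheel '[[[-14,-2,32.7],[0,-1.25,0]],[[-14,-2,32.7],[0,-1.25,0]],[[-14,-2,32.7],[0,-1.25,0]],[[-14,-2,32.7],[0,-1.25,0]],[[-14,-2,32.7],[0,-1.25,0]]]' 5 20; python3 -c "
from h import *
go([.447,-.31,.215],[1,0])"
```

```text
clock: 0.6
tool_pos: [0.3679, -0.3789, 0.2091]
tool_rot: [0.686, -0.685, 0.174, -0.173]
wrist_force: [0.8, -0.3, 0.2]
width: 0.0498
t 0.6 pos [ 0.3679 -0.3789  0.2091] q6 -0.38440898053416833 F [ 0.8 -0.3  0.2]
shift cm [ 3.67 -0.58  9.82] turn [-0.002 -0.496 -0.001]
tool axes (cols)
 [[ 0.88 -0.    0.48]
 [-0.48  0.    0.88]
 [-0.   -1.    0.  ]]
```

```bash
python3 -m handwheel '[[[3.7,-0.6,9.8],[0,-0.5,0]],[[3.7,-0.6,9.8],[0,-0.5,0]],[[3.7,-0.6,9.8],[0,-0.5,0]],[[3.7,-0.6,9.8],[0,-0.5,0]],[[3.7,-0.6,9.8],[0,-0.5,0]]]'; python3 -c "
from h import *
go([.447,-.31,.215],[1,0]);snap('wrist','w1')"
```

```text
clock: 1.1
tool_pos: [0.4474, -0.3093, 0.2147]
tool_rot: [0.708, -0.706, -0.001, 0.002]
wrist_force: [-0.4, -0.0, -0.2]
width: 0.05
t 1.1 pos [ 0.4474 -0.3093  0.2147] q6 -0.6889538583973199 F [-0.4 -0.  -0.2]
shift cm [-0.04 -0.03 -0.07] turn [-0.002  0.005 -0.001]
tool axes (cols)
 [[ 1.   -0.   -0.01]
 [ 0.01  0.    1.  ]
 [-0.   -1.    0.  ]]
```

View pics/w1.png

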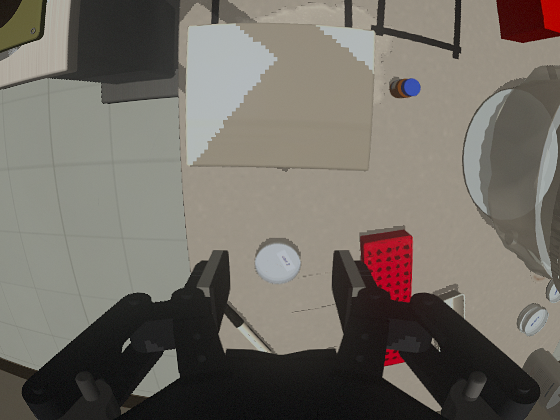

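The wrist view shows the fingers (columns 213–352) centred on the tall carton (187–374), with the dish at (278,262) well below them. Next I push.

```bash
python3 -m handwheel '[[[0,0,1],[0,0,0]],[[0,0,2],[0,0,0]],[[0,0,2.7],[0,0,0]],[[0,0,3.2],[0,0,0]],[[0,0,3.7],[0,0,0]]]'; python3 -m handwheel '[[[0,0,0.6],[0,0,0]],[[0,0,1.2],[0,0,0]],[[0,0,1.8],[0,0,0]],[[0,0,2.4],[0,0,0]],[[0,0,3],[0,0,0]]]'
```

```text
clock: 1.65
tool_pos: [0.4469, -0.2723, 0.215]
tool_rot: [0.708, -0.706, -0.001, 0.001]
wrist_force: [0.0, 0.0, 0.5]
width: 0.0496
clock: 2.15
tool_pos: [0.4468, -0.2418, 0.2151]
tool_rot: [0.708, -0.706, -0.001, 0.001]
wrist_force: [-0.3, 0.5, 0.2]
width: 0.0501
```

```bash
cat >> h.py <<'E'
def tall(f):
    c=snap('side',f);W=cloud(c);d=c['frame'].astype(int)
    m=(W[...,0]>.39)&(W[...,0]<.5)&(W[...,1]>-.28)&(W[...,1]<.12)&(W[...,2]>.02)&(W[...,2]<.28)&(d.min(-1)>110)
    P=W[m];print(m.sum(),'min',P.min(0).round(3),'max',P.max(0).round(3))
    for z in(.03,.08,.13,.18,.22):
        q=P[abs(P[:,2]-z)<.01]
        if len(q):print(z,len(q),'y max',np.percentile(q[:,1],98).round(3),'x',q[:,0].min().round(3),q[:,0].max().round(3))
E
python3 -c "
from h import *
tall('s1')"
```

```text
1433 min [ 0.397 -0.265  0.02 ] max [ 0.491 -0.184  0.275]
0.03 99 y max -0.188 x 0.399 0.491
0.08 102 y max -0.187 x 0.397 0.489
0.13 114 y max -0.187 x 0.399 0.488
0.18 123 y max -0.187 x 0.397 0.487
0.22 121 y max -0.188 x 0.398 0.489
```

```bash
python3 - <<'E'
from h import *
for f in('side0','s1'):
    c=load(f);W=cloud(c);m=(W[...,0]>.39)&(W[...,0]<.5)&(W[...,1]>-.28)&(W[...,1]<.12)&(W[...,2]>.05)&(W[...,2]<.2);print(np.percentile(W[m][:,1],[50,98]))
c=load('s1');cv2.imwrite('pics/s1c.png',cv2.resize(c['frame'][100:270,260:440],None,fx=3.4,fy=3.4,interpolation=cv2.INTER_CUBIC))
E
```

```text
[-0.1935284  -0.18787361]
[-0.19365403 -0.18712383]
```

View pics/s1c.png

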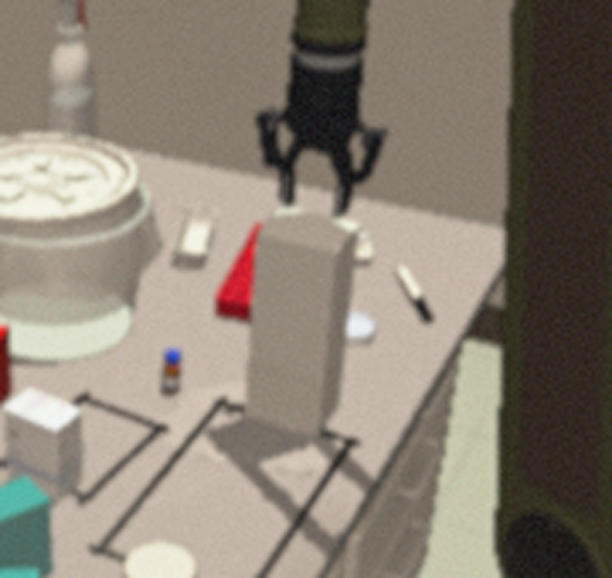

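The crop shows the carton still upright and unmoved. The fingertips are at crop (287,200) and (345,212), just above its top or behind it, so I'll measure their height.

```bash
python3 - <<'E'
from h import *
c=load('s1');W=cloud(c);d=c['frame'].max(-1)
m=(W[...,0]>.39)&(W[...,0]<.51)&(W[...,1]>-.29)&(W[...,1]<-.2)&(W[...,2]>.19)&(d<90)
P=W[m];
for lo in np.arange(.20,.30,.01):
    q=P[(P[:,2]>=lo)&(P[:,2]<lo+.01)]
    if len(q):print(lo.round(2),len(q),q.min(0).round(3),q.max(0).round(3))
f=foc(c)
for p in([.447,-.242,.215],[.447,-.263,.24]):
    a=c['camera_from_world']@np.array([*p,1]);print((c['cx']+f*a[0]/-a[2]-260)*3.4,(c['cy']-f*a[1]/-a[2]-100)*3.4)
E
```

```text
0.26 9 [ 0.41  -0.241  0.261] [ 0.477 -0.231  0.269]
0.27 13 [ 0.405 -0.244  0.27 ] [ 0.475 -0.228  0.279]
0.28 21 [ 0.405 -0.246  0.28 ] [ 0.482 -0.227  0.29 ]
0.29 25 [ 0.404 -0.25   0.29 ] [ 0.486 -0.227  0.3  ]
306.6630846232612 242.03908150999843
315.3936223459983 213.62035544348558
```

```bash
python3 - <<'E'
from h import *
c=load('s1');W=cloud(c)
for u in (344,345,361,362):
    for v in range(150,172,2): print(u,v,W[v,u].round(3),c['frame'][v,u])
s=status.sense();print(s['tool_pos'],s['q'],s['width'])
E
```

```text
344 150 [ 0.473 -0.231  0.299] [33 37 34]
344 152 [ 0.473 -0.231  0.291] [62 67 67]
344 154 [ 0.471 -0.228  0.285] [60 64 68]
344 156 [ 0.473 -0.235  0.274] [60 62 63]
344 158 [ 0.472 -0.233  0.267] [57 58 63]
344 160 [ 0.47  -0.229  0.261] [124 136 135]
344 162 [ 0.478 -0.255  0.24 ] [186 206 209]
344 164 [ 0.471 -0.236  0.242] [140 155 169]
344 166 [ 0.466 -0.225  0.24 ] [143 159 172]
344 168 [ 0.46  -0.209  0.24 ] [146 161 174]
344 170 [ 0.456 -0.198  0.238] [138 154 164]
345 150 [ 0.471 -0.234  0.299] [31 30 32]
345 152 [ 0.47  -0.232  0.292] [46 48 50]
345 154 [ 0.469 -0.234  0.283] [46 45 47]
345 156 [ 0.468 -0.232  0.276] [40 44 45]
345 158 [ 0.471 -0.24   0.264] [49 54 57]
345 160 [ 0.472 -0.245  0.254] [131 143 145]
345 162 [ 0.474 -0.253  0.241] [188 208 210]
345 164 [ 0.469 -0.241  0.24 ] [139 155 167]
345 166 [ 0.464 -0.229  0.238] [145 157 172]
345 168 [ 0.458 -0.212  0.239] [141 158 170]
345 170 [ 0.452 -0.198  0.239] [138 153 167]
361 150 [ 0.41  -0.229  0.313] [30 31 26]
361 152 [ 0.41  -0.231  0.305] [29 28 27]
361 154 [ 0.409 -0.23   0.298] [31 31 28]
361 156 [ 0.40
[... 248 characters left out ...]
61 168 [ 0.406 -0.237  0.24 ] [145 161 172]
361 170 [ 0.4   -0.221  0.241] [125 140 151]
362 150 [ 0.414 -0.252  0.303] [29 30 30]
362 152 [ 0.405 -0.225  0.309] [31 32 30]
362 154 [ 0.407 -0.236  0.296] [29 28 27]
362 156 [ 0.407 -0.237  0.288] [32 33 35]
362 158 [ 0.407 -0.238  0.279] [59 64 69]
362 160 [ 0.405 -0.237  0.272] [ 89  94 100]
362 162 [ 0.561 -0.758 -0.001] [136 149 158]
362 164 [ 0.551 -0.73   0.002] [182 201 209]
362 166 [ 0.41  -0.26   0.237] [220 236 234]
362 168 [ 0.404 -0.243  0.238] [153 170 179]
362 170 [ 0.401 -0.234  0.235] [115 127 137]
[ 0.44657341 -0.24077713  0.21502032] [-0.57929122  0.19842043  1.61000093  0.00195525  1.33588274 -0.58297847] 0.04990973739741979
```

The side depth puts the real fingertips at z≈0.26 with the TCP reading 0.215. They're about 4 cm higher than the stated TCP, so they passed over the carton. I'll back off, go down 6 cm and check the tips by camera.

```bash
python3 -m handwheel '[[[0,0,-3],[0,0,0]],[[0,0,-6],[0,0,0]],[[0,0,-8],[0,0,0]],[[0,3,-8],[0,0,0]],[[0,6,-8],[0,0,0]]]'; python3 - <<'E'
from h import *
c=snap('side','s2');W=cloud(c);d=c['frame'].max(-1)
m=(W[...,0]>.38)&(W[...,0]<.51)&(W[...,1]>-.36)&(W[...,1]<-.28)&(W[...,2]>.1)&(d<90);P=W[m]
print(P.min(0),P.max(0))
c=snap('wrist','w2');W=cloud(c);print(c['cx'],c['cy'],foc(c))
# fisheye unprojection of fingers
f=foc(c);T=np.linalg.inv(c['camera_from_world']);print(T.round(3))
z=c['range_z']
for u,v in((218,260),(218,275),(345,260),(345,275),(210,300)):
    r=np.hypot(u-c['cx'],v-c['cy']);th=r/f;k=np.tan(th)/r
    p=z[v,u]*np.array([(u-c['cx'])*k,-(v-c['cy'])*k,-1]);print(u,v,(T[:3,:3]@p+T[:3,3]).round(3))
E
```

```text
clock: 2.7
tool_pos: [0.4476, -0.3223, 0.1549]
tool_rot: [0.708, -0.707, -0.001, 0.0]
wrist_force: [0.4, -0.1, -0.7]
width: 0.0499
[ 0.38039678 -0.34288707  0.21102094] [ 0.50970531 -0.28008504  0.60313816]
280.52487725512873 205.37401188393778 325.19226210127806
[[ 1.    -0.005  0.005  0.445]
 [ 0.003  0.96   0.28  -0.247]
 [-0.007 -0.28   0.96   0.327]
 [ 0.     0.     0.     1.   ]]
218 260 [ 0.417 -0.309  0.202]
218 275 [ 0.419 -0.309  0.214]
345 260 [ 0.472 -0.308  0.202]
345 275 [ 0.47  -0.309  0.214]
210 300 [ 0.417 -0.315  0.224]
```

The wrist camera confirms tips at z≈0.20 and a front face at y≈−0.309, so contact comes after about 4.6 cm.

```bash
python3 -m handwheel '[[[0,0,1.2],[0,0,0]],[[0,0,2.4],[0,0,0]],[[0,0,3.4],[0,0,0]],[[0,0,4],[0,0,0]],[[0,0,4.5],[0,0,0]]]'; python3 -m handwheel '[[[0,0,0.6],[0,0,0]],[[0,0,1.2],[0,0,0]],[[0,0,1.8],[0,0,0]],[[0,0,2.4],[0,0,0]],[[0,0,3],[0,0,0]]]';python3 -c "
from h import *
tall('s3')"
```

```text
clock: 3.3
tool_pos: [0.4443, -0.2729, 0.1524]
tool_rot: [0.71, -0.704, 0.001, 0.004]
wrist_force: [0.2, -0.4, 0.3]
width: 0.0503
clock: 3.8
tool_pos: [0.4441, -0.2424, 0.1525]
tool_rot: [0.71, -0.704, 0.001, 0.004]
wrist_force: [-0.1, 0.5, 0.8]
width: 0.0503
1142 min [ 0.391 -0.259  0.02 ] max [ 0.5   -0.145  0.28 ]
0.03 41 y max -0.184 x 0.398 0.488
0.08 51 y max -0.173 x 0.398 0.492
0.13 93 y max -0.166 x 0.397 0.489
0.18 81 y max -0.156 x 0.398 0.484
0.22 91 y max -0.149 x 0.4 0.484
```

It is leaning about 10° with the foot unmoved, so I'll go on.

```bash
python3 -m handwheel '[[[0,0,0.6],[0,0,0]],[[0,0,1.2],[0,0,0]],[[0,0,1.8],[0,0,0]],[[0,0,2.3],[0,0,0]],[[0,0,2.8],[0,0,0]]]'; python3 -m handwheel '[[[0,0,0.4],[0,0,0]],[[0,0,0.8],[0,0,0]],[[0,0,0.8],[0,0,0]],[[0,0,0.8],[0,0,0]],[[0,0,0.8],[0,0,0]]]';python3 -c "
from h import *
tall('s4')"
```

```text
clock: 4.35
tool_pos: [0.4437, -0.2129, 0.1527]
tool_rot: [0.71, -0.704, 0.001, 0.004]
wrist_force: [0.1, -0.3, -0.3]
width: 0.0498
clock: 4.85
tool_pos: [0.4438, -0.2051, 0.1528]
tool_rot: [0.71, -0.704, 0.001, 0.004]
wrist_force: [0.8, -0.1, 0.7]
width: 0.05
1367 min [ 0.391 -0.214  0.02 ] max [0.495 0.062 0.28 ]
0.03 117 y max 0.059 x 0.399 0.493
0.08 663 y max 0.055 x 0.401 0.493
0.18 1 y max -0.201 x 0.415 0.415
0.22 3 y max -0.191 x 0.414 0.416
```

The tall carton is down with its head at y≈0.055. Now for the small one: I'll rise first and check the clearance around its back.

```bash
python3 -m handwheel '[[[0,-3,-2],[0,0,0]],[[0,-7,-2],[0,0,0]],[[0,-10,-2],[0,0,0]],[[0,-10,-2],[0,0,0]],[[0,-10,-2],[0,0,0]]]' 3.5; python3 - <<'E'
from h import *
W=cloud(load('top0'));m=(W[...,0]>.53)&(W[...,0]<.78)&(W[...,1]>.05)&(W[...,1]<.23)&(W[...,2]>.02);P=W[m]
for i in np.arange(.53,.78,.03):
    q=P[(P[:,0]>=i)&(P[:,0]<i+.03)]
    if len(q):print(i.round(2),len(q),'ymin',q[:,1].min().round(3),'zmax',q[:,2].max().round(3))
go([.6456,.1017,.20],[.993,-.12])
E
```

```text
clock: 5.4
tool_pos: [0.4448, -0.2264, 0.2532]
tool_rot: [0.71, -0.704, 0.001, 0.003]
wrist_force: [0.0, -0.6, -0.8]
width: 0.035
0.53 20 ymin 0.142 zmax 0.101
0.56 214 ymin 0.127 zmax 0.106
0.59 141 ymin 0.126 zmax 0.109
0.62 5 ymin 0.18 zmax 0.098
0.71 155 ymin 0.097 zmax 0.259
0.74 539 ymin 0.084 zmax 0.298
0.77 119 ymin 0.078 zmax 0.294
t 5.4 pos [ 0.4448 -0.2264  0.2532] q6 -0.5623200690290966 F [ 0.  -0.6 -0.8]
shift cm [20.21  5.46 32.7 ] turn [-0.008  0.123 -0.006]
tool axes (cols)
 [[ 1.   -0.01 -0.  ]
 [ 0.    0.01  1.  ]
 [-0.01 -1.    0.01]]
```

```bash
python3 -m handwheel '[[[0,0,3],[0,0,0]],[[0,0,6],[0,0,0]],[[0,0,9],[0,0,0]],[[0,0,12],[0,0,0]],[[0,0,12],[0,0,0]]]' 0; python3 - <<'E'
from h import *
s=status.sense();t=s['tool_pos'];print(t,s['width'])
c=snap('side','s5');W=cloud(c)
m=(abs(W[...,0]-t[0])<.15)&(abs(W[...,1]-t[1])<.09)&(W[...,2]>t[2]-.02);P=W[m]-t
print('gripper')
for z in np.arange(0,.3,.02):
    q=P[(P[:,2]>=z)&(P[:,2]<z+.02)]
    if len(q):print(z.round(2),len(q),q.min(0).round(3)[:2],q.max(0).round(3)[:2])
print('carousel')
for f in('top0','side0'):
    W=cloud(load(f));P=W[(W[...,0]>.67)&(W[...,0]<.78)&(W[...,1]>0)&(W[...,1]<.16)&(W[...,2]>.02)]
    for z in np.arange(.02,.32,.03):
        q=P[(P[:,2]>=z)&(P[:,2]<z+.03)]
        if len(q):a=q[q[:,0].argmin()];b=q[q[:,1].argmin()];print(f,z.round(2),len(q),a.round(3),b.round(3))
E
```

```text
clock: 5.9
tool_pos: [0.4425, -0.1029, 0.2523]
tool_rot: [0.711, -0.703, 0.001, 0.006]
wrist_force: [-0.4, -0.1, 0.5]
width: 0.0004
[ 0.44250246 -0.1029166   0.25232671] 0.00040460728985803723
gripper
0.02 6 [-0.008  0.002] [0.004 0.012]
0.04 41 [-0.017 -0.005] [0.012 0.015]
0.06 53 [-0.026 -0.009] [0.015 0.016]
0.08 131 [-0.043 -0.017] [0.045 0.016]
0.1 148 [-0.057 -0.012] [0.059 0.02 ]
0.12 201 [-0.063 -0.013] [0.06  0.024]
0.14 129 [-0.044 -0.011] [0.041 0.019]
0.16 119 [-0.039 -0.011] [0.03  0.039]
0.18 148 [-0.04  -0.012] [0.033 0.039]
0.2 165 [-0.039 -0.025] [0.034 0.04 ]
0.22 137 [-0.038 -0.011] [0.032 0.039]
0.24 171 [-0.037 -0.017] [0.036 0.037]
0.26 153 [-0.036 -0.007] [0.03  0.037]
0.28 173 [-0.036 -0.011] [0.041 0.037]
carousel
top0 0.05 25 [0.74  0.156 0.072] [0.772 0.088 0.07 ]
top0 0.08 67 [0.67  0.018 0.09 ] [0.67  0.018 0.09 ]
top0 0.11 49 [0.745 0.16  0.11 ] [0.779 0.094 0.112]
top0 0.14 6 [0.749 0.129 0.152] [0.749 0.128 0.164]
top0 0.17 1 [0.762 0.14  0.188] [0.762 0.14  0.188]
top0 0.2 16 [0.725 0.101 0.229] [0.769 0.087 0.226]
top0 0.23 223 [0.72  0.115 0.237] [0.776 0.078 0.236]
top0 0.26 41 [0.755 0.128 0.286] [0.762 0.117 0.287]
top0 0.29 22 [0.757 0.131 0.291] [0.762 0.116 0.295]
side0 0.02 6 [0.748 0.159 0.043] [0.753 0.147 0.037]
side0 0.05 44 [0.67  0.037 0.064] [0.674 0.03  0.076]
side0 0.08 65 [0.671 0.034 0.084] [0.671 0.034 0.084]
side0 0.11 74 [0.745 0.152 0.112] [0.757 0.116 0.123]
side0 0.14 84 [0.745 0.127 0.159] [0.754 0.11  0.155]
side0 0.17 71 [0.743 0.131 0.194] [0.75  0.114 0.199]
side0 0.2 68 [0.734 0.127 0.226] [0.747 0.104 0.221]
side0 0.23 179 [0.716 0.117 0.237] [0.776 0.078 0.235]
side0 0.26 52 [0.754 0.124 0.283] [0.772 0.115 0.285]
```

```bash
python3 -c "
from h import *
go([.644,.09,.20],[.993,-.12])"
```

```text
t 5.95 pos [ 0.4431 -0.1047  0.2526] q6 -0.33702659005572727 F [-0.2 -0.5 -0.3]
shift cm [20.26  5.26 19.3 ] turn [-0.008  0.126 -0.009]
tool axes (cols)
 [[ 1.   -0.01 -0.01]
 [ 0.01  0.01  1.  ]
 [-0.01 -1.    0.01]]
```

```bash
python3 -m handwheel '[[[5,0,5],[0,0.12,0]],[[9,0,9],[0,0.12,0]],[[13,0,12.5],[0,0.12,0]],[[17,2,16],[0,0.12,0]],[[20.2,4,19.3],[0,0.12,0]]]' 2; python3 -m handwheel '[[[0,0,0],[0,0,0]],[[0,0,0],[0,0,0]],[[0,0,0],[0,0,0]],[[0,0,0],[0,0,0]],[[0,0,0],[0,0,0]]]'; python3 -c "
from h import *
go([.644,.09,.035],[.993,-.12]);snap('wrist','w3')"
```

```text
clock: 6.45
tool_pos: [0.6218, 0.0661, 0.2237]
tool_rot: [0.709, -0.703, 0.043, -0.038]
wrist_force: [1.1, -1.4, 0.4]
width: 0.02
clock: 6.95
tool_pos: [0.6213, 0.0648, 0.2247]
tool_rot: [0.709, -0.703, 0.043, -0.039]
wrist_force: [0.4, -0.2, 0.9]
width: 0.0201
t 6.95 pos [0.6213 0.0648 0.2247] q6 0.14633702309506239 F [ 0.4 -0.2  0.9]
shift cm [ 2.1  18.97  2.63] turn [-0.007  0.004 -0.007]
tool axes (cols)
 [[ 0.99 -0.01  0.12]
 [-0.12  0.01  0.99]
 [-0.01 -1.    0.01]]
```

View pics/w3.png

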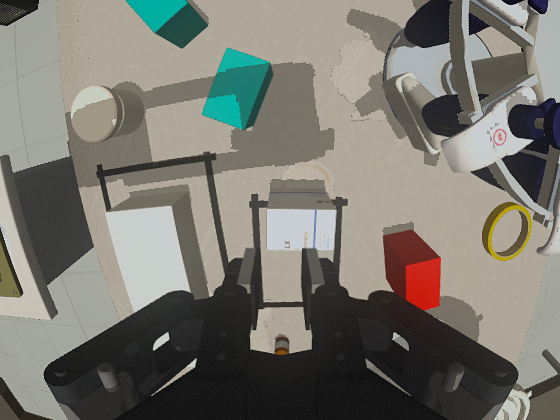

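The wrist view shows the small carton's top at (267–335, 207–250), aligned with its bay and still standing. The tall carton lies inside its tape at (165,245). The carousel is off to the right with clearance.

```bash
python3 -m handwheel '[[[2.1,0,2.6],[0,0,0]],[[2.1,4,2.6],[0,0,0]],[[2.1,8,2.6],[0,0,0]],[[2.1,11,2.6],[0,0,0]],[[2.1,14,2.6],[0,0,0]]]'; python3 -m handwheel '[[[0,2,0],[0,0,0]],[[0,4,0],[0,0,0]],[[0,5,0],[0,0,0]],[[0,5,0],[0,0,0]],[[0,5,0],[0,0,0]]]'; python3 - <<'E'
from h import *
go([.644,.09,.035],[.993,-.12])
c=snap('wrist','w4');f=foc(c);T=np.linalg.inv(c['camera_from_world']);z=c['range_z']
v,u=np.indices(z.shape);x=u-c['cx'];y=v-c['cy'];r=np.hypot(x,y)+1e-9;k=np.tan(r/f)/r
W=np.stack([x*k*z,-y*k*z,-z],-1)@T[:3,:3].T+T[:3,3]
d=c['frame'].max(-1)
m=(W[...,0]>.58)&(W[...,0]<.70)&(W[...,1]>.06)&(W[...,1]<.13)&(W[...,2]>.03)&(W[...,2]<.12)&(r<200);P=W[m];print('tips',P.min(0).round(3),P.max(0).round(3))
m=(W[...,0]>.56)&(W[...,0]<.72)&(W[...,1]>-.05)&(W[...,1]<.06)&(W[...,2]>.085)&(W[...,2]<.11)&(r<200)&(d>110);P=W[m][:,:2]
q=cv2.minAreaRect((P*1000).astype(np.float32));print(len(P),q)
E
```

```text
clock: 7.5
tool_pos: [0.6441, 0.089, 0.0842]
tool_rot: [0.709, -0.703, 0.043, -0.039]
wrist_force: [-0.0, 0.1, -0.4]
width: 0.0201
clock: 8.0
tool_pos: [0.6445, 0.0892, 0.0351]
tool_rot: [0.709, -0.703, 0.043, -0.04]
wrist_force: [0.4, 0.6, 0.4]
width: 0.0199
t 8.0 pos [0.6445 0.0892 0.0351] q6 0.17988148222024303 F [0.4 0.6 0.4]
shift cm [-0.06  0.01  0.07] turn [-0.007  0.003 -0.005]
tool axes (cols)
 [[ 0.99 -0.    0.12]
 [-0.12  0.01  0.99]
 [-0.   -1.    0.01]]
tips [0.583 0.076 0.03 ] [0.689 0.13  0.12 ]
0 ((0.0, 0.0), (0.0, 0.0), 0.0)
```

View pics/w4.png

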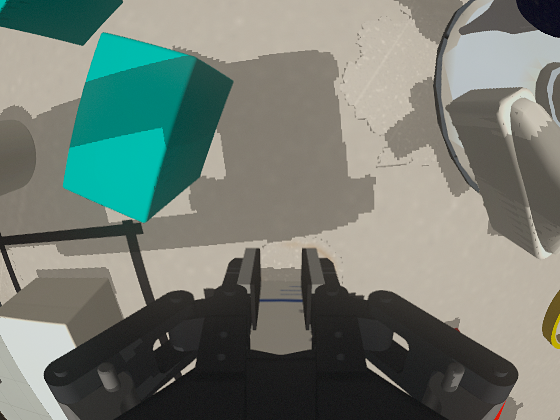

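Fingers at (252,255) and (310,255). The carton's printed face between them is centred at (282,300), directly in the push direction.

```bash
python3 - <<'E'
from h import *
c=load('w4');f=foc(c);T=np.linalg.inv(c['camera_from_world']);z=c['range_z']
v,u=np.indices(z.shape);x=u-c['cx'];y=v-c['cy'];r=np.hypot(x,y)+1e-9;k=np.tan(r/f)/r
W=np.stack([x*k*z,-y*k*z,-z],-1)@T[:3,:3].T+T[:3,3]
for p in((246,249),(254,252),(254,260),(252,280),(254,300),(255,320),(308,252),(308,280),(310,300),(282,290),(282,300),(282,320)):print(p,W[p[1],p[0]].round(3))
E
```

```text
(246, 249) [0.63  0.102 0.076]
(254, 252) [0.634 0.101 0.079]
(254, 260) [0.634 0.101 0.087]
(252, 280) [0.635 0.101 0.105]
(254, 300) [0.635 0.094 0.107]
(255, 320) [0.634 0.084 0.107]
(308, 252) [0.658 0.099 0.079]
(308, 280) [0.656 0.099 0.105]
(310, 300) [0.656 0.091 0.107]
(282, 290) [0.64  0.041 0.014]
(282, 300) [0.64  0.041 0.028]
(282, 320) [0.64  0.042 0.051]
```

```bash
python3 -m handwheel '[[[0,0,-1],[0,0,0]],[[0,0,-2],[0,0,0]],[[0,0,-2.6],[0,0,0]],[[0,0,-3],[0,0,0]],[[0,0,-3.4],[0,0,0]]]'; python3 -m handwheel '[[[0,0,-0.4],[0,0,0]],[[0,0,-0.8],[0,0,0]],[[0,0,-1.2],[0,0,0]],[[0,0,-1.6],[0,0,0]],[[0,0,-2],[0,0,0]]]'; cat >> h.py <<'E'
def small(f):
    c=snap('side',f);W=cloud(c)
    P=W[(W[...,0]>.57)&(W[...,0]<.69)&(W[...,1]>-.14)&(W[...,1]<.08)&(W[...,2]>.01)&(c['frame'].min(-1)>100)&(W[...,2]<.12)]
    for z in np.arange(.01,.12,.015):
        q=P[(P[:,2]>=z)&(P[:,2]<z+.015)]
        if len(q):print(z.round(3),len(q),'x',q[:,0].min().round(3),q[:,0].max().round(3),'y',q[:,1].min().round(3),q[:,1].max().round(3))
E
python3 -c "
from h import *
small('s6')"
```

```text
clock: 8.55
tool_pos: [0.6409, 0.0549, 0.0355]
tool_rot: [0.709, -0.703, 0.043, -0.04]
wrist_force: [-0.3, 0.7, 1.0]
width: 0.0202
clock: 9.05
tool_pos: [0.6385, 0.0348, 0.0353]
tool_rot: [0.709, -0.703, 0.043, -0.04]
wrist_force: [-0.7, 0.1, 0.8]
width: 0.02
0.01 73 x 0.596 0.674 y -0.001 0.045
0.025 89 x 0.595 0.669 y -0.009 0.042
0.04 86 x 0.594 0.671 y -0.008 0.038
0.055 58 x 0.594 0.656 y -0.018 0.032
0.07 61 x 0.593 0.662 y -0.022 0.049
0.085 63 x 0.592 0.661 y -0.027 0.047
0.1 7 x 0.6 0.661 y 0.013 0.044
0.115 1 x 0.597 0.597 y 0.053 0.053
```

It is tilting without sliding, so I'll continue.

```bash
python3 -m handwheel '[[[0,0,-0.4],[0,0,0]],[[0,0,-0.8],[0,0,0]],[[0,0,-1.2],[0,0,0]],[[0,0,-1.6],[0,0,0]],[[0,0,-2],[0,0,0]]]'; python3 -m handwheel '[[[0,0,-0.3],[0,0,0]],[[0,0,-0.6],[0,0,0]],[[0,0,-0.6],[0,0,0]],[[0,0,-0.6],[0,0,0]],[[0,0,-0.6],[0,0,0]]]';python3 -c "
from h import *
small('s7')"
```

```text
clock: 9.6
tool_pos: [0.636, 0.0138, 0.035]
tool_rot: [0.708, -0.703, 0.043, -0.04]
wrist_force: [0.5, -0.6, -0.5]
width: 0.0201
clock: 10.1
tool_pos: [0.6353, 0.008, 0.035]
tool_rot: [0.709, -0.703, 0.043, -0.04]
wrist_force: [0.5, 0.4, 0.1]
width: 0.0202
0.01 90 x 0.584 0.665 y -0.092 -0.002
0.025 99 x 0.582 0.665 y -0.1 -0.001
0.04 241 x 0.583 0.664 y -0.104 -0.001
0.07 20 x 0.609 0.652 y -0.005 0.02
0.085 10 x 0.606 0.655 y 0.003 0.023
0.1 8 x 0.608 0.663 y 0.006 0.023
0.115 4 x 0.594 0.668 y 0.009 0.024
```

It is down. I'll pull back, raise the arm, move clear and verify.

```bash
python3 -m handwheel '[[[0,-1,2],[0,0,0]],[[0,-5,3],[0,0,0]],[[0,-9,3],[0,0,0]],[[0,-13,3],[0,0,0]],[[0,-17,3],[0,0,0]]]'; python3 -m handwheel '[[[-5,-3,0],[0,0,0]],[[-10,-6,0],[0,0,0]],[[-15,-8,4],[0,0,0]],[[-19,-8,8],[0,0,0]],[[-20,-8,12],[0,0,0]]]'; python3 - <<'E'
from h import *
c=snap('top','t2');W=cloud(c);Z=W[...,2]
def rect(b,lo,hi):
    m=(W[...,0]>b[0])&(W[...,0]<b[1])&(W[...,1]>b[2])&(W[...,1]<b[3])&(Z>lo)&(Z<hi);r=cv2.minAreaRect((W[m][:,:2]*1000).astype(np.float32));return m.sum(),cv2.boxPoints(r)/1000,np.median(Z[m])
for n,b,lo,hi,o,a in[('tall',(.38,.51,-.24,.1),.055,.085,(.4476,-.0556),89.44),('small',(.56,.70,-.13,.03),.035,.06,(.6296,-.0575),-95.99)]:
    k,B,z=rect(b,lo,hi);d=np.array([np.cos(np.radians(a)),np.sin(np.radians(a))]);e=np.array([-d[1],d[0]]);q=B-o
    print(n,k,'z',z,'in bay',np.c_[q@d,q@e].round(3).tolist())
for n,b,lo,hi in[('jar',(.37,.48,.12,.22),.07,.1),('vial',(.56,.62,-.23,-.17),.035,.07),('dish',(.39,.49,-.48,-.37),.008,.03)]:print(n,rect(b,lo,hi)[1].mean(0))
print(status.sense()['tool_pos'])
E
```

```text
clock: 10.65
tool_pos: [0.6391, 0.037, 0.2068]
tool_rot: [0.709, -0.703, 0.043, -0.04]
wrist_force: [1.2, -0.1, -1.4]
width: 0.0199
clock: 11.15
tool_pos: [0.4621, 0.1571, 0.2884]
tool_rot: [0.709, -0.703, 0.043, -0.041]
wrist_force: [1.1, 0.5, 0.1]
width: 0.0206
tall 2138 z 0.07275930271158049 in bay [[-0.129, 0.044], [-0.129, -0.046], [0.111, -0.048], [0.112, 0.043]]
small 618 z 0.0477142880090079 in bay [[0.045, -0.04], [0.046, 0.032], [-0.05, 0.033], [-0.051, -0.039]]
jar [0.41808438 0.16293818]
vial [ 0.5885924  -0.20066275]
dish [ 0.44016927 -0.424218  ]
[0.4590653  0.16507747 0.2887553 ]
```

View pics/t2.png

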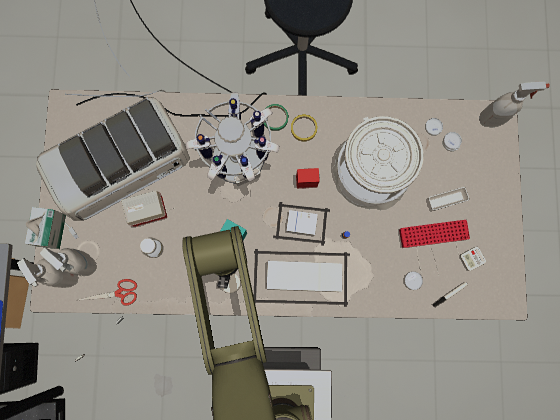

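The top view shows both cartons lying wholly inside their tape: tall at (303,277), small at (302,222). The arm hides part of the jar, so I'll check the jar with the side camera, then hand in.

```bash
python3 - <<'E'
from h import *
def jar(f):
    W=cloud(load(f));P=W[(W[...,0]>.37)&(W[...,0]<.48)&(W[...,1]>.11)&(W[...,1]<.23)&(W[...,2]>.076)&(W[...,2]<.095)];return len(P),P.mean(0).round(4)
snap('side','s8');print(jar('side0'),jar('s7'),jar('s8'))
s=status.sense();print(s['clock'],np.abs(s['joint_vel']).max());hand_in()
E
```

```text
(255, array([0.4207, 0.1753, 0.0826])) (259, array([0.4208, 0.1753, 0.0826])) (258, array([0.4209, 0.1756, 0.0827]))
11.25 0.07976978229446301
the job is handed in; nothing more can be done
```

I toppled both cartons by pushing them high up with the fingertips, and each now lies on its broad face inside its own tape. The job is handed in at about 11 s of robot time. It reports no verdict, so these are my own last camera measurements.

| Carton | Bay x, foot to head (allowed) | Offset from centre line (allowed) | Top surface height |
|---|---|---|---|
| Tall | −0.129 to +0.112 m (±0.145) | about 2 mm (31 mm) | 73 mm, matching the 72 mm thickness |
| Small | −0.051 to +0.046 m (±0.0725) | about 4 mm (16 mm) | 48 mm, matching the 48 mm thickness |

- **Other objects:** the jar (checked with the side camera), vial and dish are where they started, to within about 2 mm. I did not measure the bottle; the arm never went near it, and it sits at the same place in the first and last top pictures.
- **Force:** the wrist force stayed within a couple of newtons in every reading. I did not measure finger contact force separately.
- **Disagreement:** the fingertips sat 3 to 4 cm higher than the stated TCP. My first push on the tall carton therefore passed over its top without touching it. I measured the real tips with the cameras and pushed lower.
- **Failed check:** the top camera's last jar reading was off by about 1 cm because the arm hid part of the jar. The side camera showed the jar had not moved.

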